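# Hold a batten in the drilling jig

## Task

Pick up the long flat pine batten, pass one end of it, lying flat, through the window in the front guard of the drilling jig, and push it straight in until it has pressed the spring stop inside about half-way back (10 of its 20 mm). Finish while still holding the batten there in the gripper, level and steady and not wedged in the window, so that it can be drilled; do not let go, and leave the other things on the bench alone.

Things in the scene. Friction and masses are not known exactly. Their poses are not given: they have to be found in the camera images.
- batten: the long flat loose pine batten, 32 mm wide (its x), 200 mm long (its y), 19 mm thick (its z, up), 40 to 80 g, lying flat on the bench. Origin: centre of its underside. Both ends are alike and either may go in. (The other piece of pine, short and 45 mm square, is a bystander.)
- jig: grey metal drilling jig, fixed to the bench, 110 mm wide (y). Origin: on the bench below the centre of the window's front face; x = feed direction, level, from the front guard inward; z up. Front guard: upright plate, x 0 to 10 mm, 88 mm high; the base plate (12 mm high) sticks out 6 mm before it. Drill-bush bridge above the feed path at x 27 to 53 mm, top at 102 mm; rear block at x 105 to 119 mm.
- window (a point): centre of the front face of the window in the jig's front guard, 55 mm above the bench; axes as the jig's. The window is a plain rectangular opening right through the 10 mm plate, 36 mm wide (y) and 23 mm high (z): 2 mm more than the batten on each side. The guard rises 33 mm above this point.
- stop_face (a point): centre of the front face of the spring stop, a steel disc 22 mm across inside the jig on the window's axis; 60 mm behind the guard's front face at rest, moving along the jig's x as it is pressed; half-way back it is 70 mm behind. Between window and stop the path is free: 31 mm above and 43 mm below the axis, 47 mm to either side.
- stop (a joint): how far the spring stop is pressed back, in m: 0 at rest, 0.020 fully back. It springs back by itself: about 1 N to start it, about 4 N at 0.010, about 7 N at 0.020.
- short_block: bystander: short thick pine block, 45 x 120 x 45 mm, loose; origin at the centre of its underside. Leave alone.
- tape_rule: bystander: tape measure, 43 x 79 x 66 mm, loose; origin at the centre of its underside. Leave alone.
- felt_pen: bystander: felt pen, 10 x 134 x 12 mm, loose; origin at the centre of its underside. Leave alone.
Things that resemble listed ones, but are neither listed nor needed, are in the scene too. Of the things that look like the jig, the larger one is meant.

How it is judged:
By the outcome, as a careful person would: the job done as asked, in the order asked, and still so for the second after the job is handed in, while the arm keeps its last pose, push and grip.
It also fails if it takes over 48 s, if anything falls off the work surface, if the arm or the gripper's body presses on something with over 40 N, if the wrist force passes 120 N, or if a joint passes its speed limit or range.

## Robot

A 6-joint arm with a two-finger parallel gripper is mounted at the origin on a cart in front of the work surface, level with it; the furniture and walls round the work are solid. World frame = base frame: x ahead of the robot, y to its left, z up, the work surface at z = 0. Lengths are in m, angles in rad, forces in N, time in s.
With the tool pointing down it reaches from about 0.375 to 0.9 m from the base axis. Payload 3.1 kg.
Tool frame: the origin (TCP) lies at the very end of the fingers, on their centre line; the grasp point (between the pads) lies robot.grip_point_offset behind it (robot.grip_point_offset is the distance from the TCP to the grasp point, in m); y points along the fingers, z is the direction in which the jaws open and shut, and the axes are right-handed (so a half turn about y gives the same grasp; the last joint's range is limited). The gripper opens to 87 mm and grips with 3 to 60 N. Pads are 19 mm wide; open, the fingers measure 117 mm over their backs; the gripper's body (75 mm by 190 mm) begins 51 mm behind the grasp point.
Start: joints at [-0.178, 0.527, 1.433, -0, 1.181, -0.178], TCP at [0.625, 0, 0.223] pointing down, gripper open.
Joint ranges: [-3.08, 3.08], [-0.75, 2.2], [0.22, 2.44], [-1.43, 4.57], [0, 2.65], [-2.85, 2.85]. Speed limits (rad/s): [2.79, 2.79, 3.14, 3.14, 3.14, 3.14].

## Interface

Orientations are given as a unit quaternion [w, x, y, z].
In Python, from rig import sensors, viewer, robot gives the robot as it stands. The module is installed in compiled form; this text tells all that it offers.
- The arm moves only by the shell command python3 -m crank 'ROWS'. ROWS is a JSON object of lists of equal length, an entry for each row: "dp": the shift along the tool's x, y, z in m, a list of three; "yaw": the turn about the tool's y in rad; "claw": the finger opening in m, from 0 to 0.087. A call has 1 to 12 rows; each row shifts and turns the commanded pose from where the row before left it, along the tool's axes as they then stand; what a row does not reach is not made up. A row lasts 1/10 s, in which the tool goes at most 50 mm and 8.59 degrees, less where a joint would pass 70% of its speed; a pose out of reach is approached as far as the arm can. A call with a gripper value outside its range is refused whole. The fingers move at their own pace and stop on an object; the grip force is fixed at half the most. Time passes only in rows, so rows that do not move let the fingers close. It gives the time, the measured TCP pose, the force and the opening at its end, in the units of the state.
- sensors.observe(): the state, without advancing time (a new reading comes with each control period).
- viewer.grab_frame(name): name is "scene" or "side" or "wrist"; returns (picture, depth): 480x640x3 uint8, red, green, blue; 480x640 float32, m along the optical axis (not along the pixel's ray), 0 where there is no reading.
- viewer.camera_params(name): a dict with "intrinsics" (3x3 intrinsics, pixels), "dist_coeffs" ([k1, k2, p1, p2, k3] as OpenCV has them; the pictures are not rectified), "position" and "attitude" of the camera in the world. Camera axes: x right, y down, z forward; pixel columns grow to the right and rows downward; lengths in m; the calibration is good to about 2 mm. A picture is of the moment at which its call begins: read the wrist's pose just before it. camera_params takes no time and is no camera call; for the wrist camera it gives the pose at the moment of the call.
- robot.sign_off(): hands the job in, once; it reports no verdict.
The state is a dict: "time": time; "q": joint angles; "qd": joint speeds; "joint_efforts": joint torques, N m; "tool_pos": TCP position; "ee_rot": TCP orientation; "contact_force": force on the tool from outside, world axes, zero at the start; "ft_torque": the same for the moment, N m; "gripper_width": finger opening in m.
Only numpy, scipy, OpenCV 4.12 (cv2) and the standard library are available. Lean on these libraries where they do the work, as an engineer would, in place of code of your own. Each camera call takes 0.05 s, during which the arm holds its last target.

## Working session

There is one attempt and no reset: what is moved stays moved. The work goes in short steps, Python scripts to look and compute and a shell command to move; the robot and the scene stay as the last step left them, time stands still between calls to the robot, and variables do not carry over. Pictures are saved under pics/ and viewed, and the job is handed in when it is done.

```bash
mkdir -p pics; python3 - <<'E'
from rig import sensors, viewer, robot
import cv2
s=sensors.observe();print(s, robot.grip_point_offset)
for n in("scene","side","wrist"):
    p=viewer.camera_params(n);print(n,p)
    im,d=viewer.grab_frame(n);cv2.imwrite(f"pics/{n}0.png",im[:,:,::-1]);
    import numpy as np;np.savez(f"{n}0.npz",im=im,d=d,K=p["intrinsics"],dist=p["dist_coeffs"],pos=p["position"],att=p["attitude"])
E
```

```text
{'time': 0.0, 'q': array([-1.78507495e-01,  5.28465359e-01,  1.43388242e+00,  4.19623396e-06,
        1.18142018e+00, -1.78517036e-01]), 'qd': array([-0.00047299,  0.00042147, -0.00019111,  0.00049058, -0.00108153,
       -0.00182849]), 'joint_efforts': array([-5.45745443e-04, -4.40045428e+01, -1.76593530e+01,  6.32597599e-02,
        5.83207863e-02, -1.53719384e-04]), 'tool_pos': array([6.24270214e-01, 1.57658412e-04, 2.21578472e-01]), 'ee_rot': array([ 0.4995642 , -0.50043918,  0.50063025, -0.49936519]), 'contact_force': array([ 0.09067336, -0.30513898, -0.77350755]), 'ft_torque': array([-0.0402858 , -0.00532597,  0.03585962]), 'gripper_width': 0.08689354429210848} 0.0187
scene {'intrinsics': array([[492.87392918,   0.        , 320.71516108],
       [  0.        , 492.87392918, 238.40263363],
       [  0.        ,   0.        ,   1.        ]]), 'dist_coeffs': array([0.02543977, 0.        , 0.        , 0.        , 0.        ]), 'position': array([-0.09374309, -0.90907653,  0.73408723]), 'attitude': array([-0.44964817,  0.82018261, -0.31371103,  0.16340869])}
side {'intrinsics': array([[490.69433862,   0.        , 323.56661966],
       [  0.        , 490.69433862, 243.97507091],
       [  0.        ,   0.        ,   1.        ]]), 'dist_coeffs': array([-0.04886878,  0.        ,  0.        ,  0.        ,  0.        ]), 'position': array([-0.00321365, -1.21649311,  0.64055849]), 'attitude': array([-0.52548318,  0.816387  , -0.2020106 ,  0.12873001])}
wrist {'intrinsics': array([[407.62631516,   0.        , 323.99558126],
       [  0.        , 407.62631516, 243.53812612],
       [  0.        ,   0.        ,   1.        ]]), 'dist_coeffs': array([-0.00801157,  0.        ,  0.        ,  0.        ,  0.        ]), 'position': array([0.62510503, 0.07988521, 0.3833382 ]), 'attitude': array([ 1.46390116e-01,  9.89226235e-01, -1.35380668e-04, -1.17128574e-03])}
```

View pics/scene0.png

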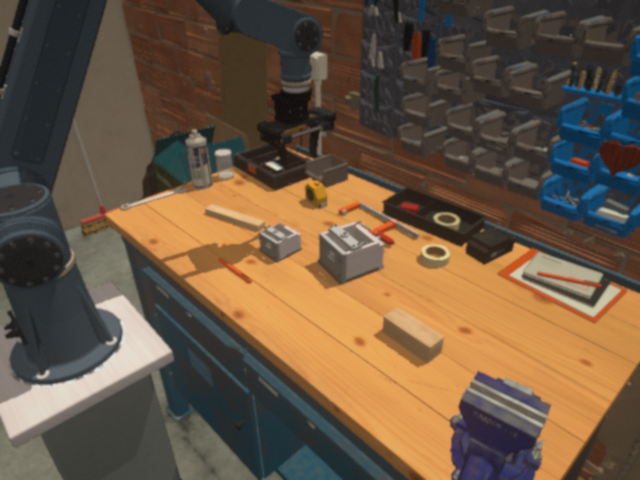

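View pics/side0.png

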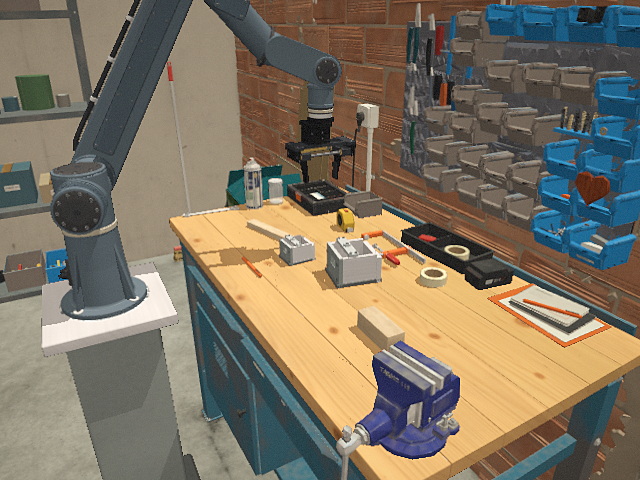

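View pics/wrist0.png

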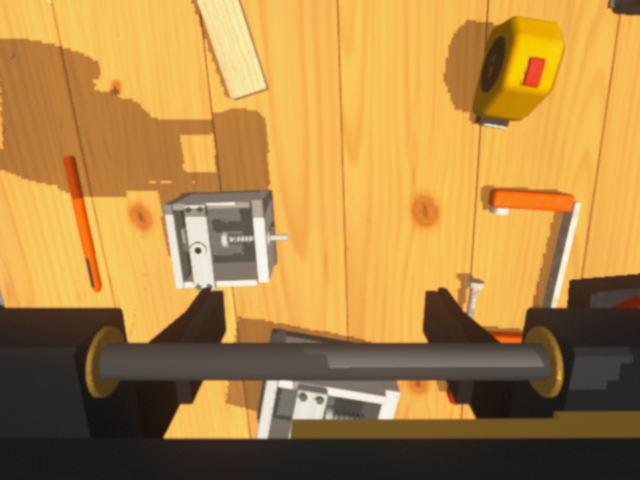

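The wrist picture shows three things that matter:
- The pale batten's near end is at about (235–265, 93).
- A small jig is at (220, 240), complete in view.
- The larger jig is at (325, 390), partly hidden by the gripper. It has its guard on the left and its spring on the right, so the feed direction is roughly +x.

Two jigs are candidates: scene (281, 242), which is small, and (351, 250), which is larger. The larger one is meant. There are also two pine pieces: scene (235, 216), long and flat, which is the batten, and (412, 335), the short block.

```bash
cat > h.py <<'E'
import numpy as np, cv2
from scipy.spatial.transform import Rotation as Ro
def rot(q): return Ro.from_quat([q[1],q[2],q[3],q[0]]).as_matrix()
def load(n): return np.load(n+".npz")
def rays(f,uv):
    n=cv2.undistortPoints(np.array(uv,float).reshape(-1,1,2),f["K"],f["dist"])[:,0]
    return np.c_[n,np.ones(len(n))]@rot(f["att"]).T
def onplane(f,uv,z):
    r=rays(f,uv); return f["pos"]+r*((z-f["pos"][2])/r[:,2])[:,None]
def cloud(f):
    h,w=f["d"].shape; uv=np.stack(np.meshgrid(np.arange(w),np.arange(h)),-1).reshape(-1,2)
    r=rays(f,uv); return (f["pos"]+r*f["d"].reshape(-1,1)).reshape(h,w,3)
def snap(n,name):
    from rig import viewer,sensors
    p=viewer.camera_params(n); im,d=viewer.grab_frame(n)
    cv2.imwrite(f"pics/{name}.png",im[:,:,::-1])
    np.savez(name+".npz",im=im,d=d,K=p["intrinsics"],dist=p["dist_coeffs"],pos=p["position"],att=p["attitude"])
    return load(name)
E
python3 - <<'E'
from h import *
np.set_printoptions(precision=4,suppress=True)
f=load("wrist0"); print("batten end top",onplane(f,[(235,97),(266,90),(199,0),(239,0)],.019))
P=cloud(f); print("depth batten",P[60,235],P[40,225])
for n in("scene0","side0"):
    g=load(n);Q=cloud(g)
    m=(Q[...,2]>.03)&(Q[...,2]<.12)&(Q[...,0]>.4)&(Q[...,0]<.8)&(Q[...,1]<0.05)&(Q[...,1]>-.25)
    print(n,m.sum(),Q[m].min(0),Q[m].max(0))
    m2=m&(Q[...,2]>.08); print(cv2.minAreaRect(Q[m2][:,:2].astype(np.float32)),np.median(Q[m2][:,2]))
im=load("side0")["im"]; c=np.hstack([cv2.resize(im[215:300,220:400],None,fx=3,fy=3),]);cv2.imwrite("pics/crop1.png",c[:,:,::-1])
E
```

```text
batten end top [[0.5492 0.0988 0.019 ]
 [0.5756 0.1043 0.019 ]
 [0.5251 0.1716 0.019 ]
 [0.5569 0.1715 0.019 ]]
depth batten [0.5508 0.1277 0.018 ] [0.5439 0.1425 0.0195]
scene0 2784 [ 0.4902 -0.25    0.03  ] [0.7077 0.0186 0.1043]
((0.6140668988227844, -0.19292190670967102), (0.11537428945302963, 0.10632170736789703), 78.69245147705078) 0.08897363091060728
side0 2009 [ 0.4914 -0.25    0.03  ] [0.7085 0.0197 0.1044]
((0.6139566898345947, -0.19341671466827393), (0.11807931959629059, 0.10358224809169769), 78.17430114746094) 0.08901891525783168
```

View pics/crop1.png

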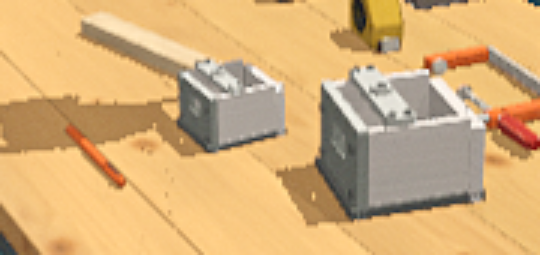

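The crop confirms it: the grey jig at (400, 140) in the crop is the larger one, with an empty window in its left guard. The small look-alike is at (232, 105), and the long flat batten is at (140, 45). I'll look down on the large jig with the hand already turned to the insertion heading.

```bash
python3 -m crank '{"dp":[[0.042,0,0.013],[0.042,0,0.013],[0.042,0,0.013],[0.042,0,0.013],[0.042,0,0.013]],"yaw":[0,0,0,0,0],"claw":[0.087,0.087,0.087,0.087,0.087]}' && python3 -m crank '{"dp":[[0,0,0],[0,0,0],[0,0,0],[0,0,0],[0,0,0],[0,0,0],[0,0,0],[0,0,0],[0,0,0],[0,0,0],[0,0,0],[0,0,0]],"yaw":[-0.137,-0.137,-0.137,-0.137,-0.137,-0.137,-0.137,-0.137,-0.137,-0.137,0,0],"claw":[0.087,0.087,0.087,0.087,0.087,0.087,0.087,0.087,0.087,0.087,0.087,0.087]}' && python3 - <<'E'
from h import *
from rig import sensors
s=sensors.observe();print(s["tool_pos"],s["ee_rot"],rot(s["ee_rot"]).round(4))
f=snap("wrist","w1");print(f["pos"],f["att"])
E
```

```text
time: 0.65
tool_pos: [0.6901, -0.2115, 0.222]
ee_rot: [0.5, -0.5, 0.5, -0.5]
contact_force: [0.8, -0.1, -0.4]
gripper_width: 0.0871
time: 1.85
tool_pos: [0.6897, -0.2099, 0.2221]
ee_rot: [0.704, -0.703, 0.072, -0.072]
contact_force: [-0.0, 0.0, 0.2]
gripper_width: 0.0868
[ 0.68974752 -0.20986118  0.22212441] [ 0.70355554 -0.70332804  0.07218762 -0.07161162] [[ 9.793e-01 -8.000e-04  2.023e-01]
 [-2.023e-01  4.000e-04  9.793e-01]
 [-8.000e-04 -1.000e+00  2.000e-04]]
[ 0.61212139 -0.19383902  0.38383655] [0.11318144 0.76722535 0.62452024 0.09235632]
```

View pics/w1.png

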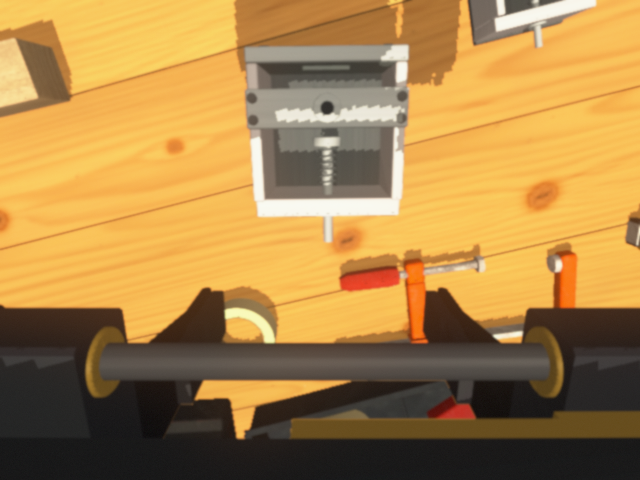

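The picture shows the large jig from above. The guard is at the top (row 45–60, columns 245–409), the bridge with its drill bush is at (327, 107), the spring stop is at (327, 142), and the rod is at (328, 230). I'll enlarge it to read the corners.

```bash
python3 - <<'E'
from h import *
f=load("w1"); c=cv2.resize(f["im"][35:225,230:425],None,fx=4,fy=3.1,interpolation=cv2.INTER_CUBIC);c=cv2.resize(f["im"][35:185,230:425],None,fx=4,fy=4,interpolation=cv2.INTER_CUBIC);cv2.imwrite("pics/c2.png",c[:,:,::-1])
E
```

```text
(no output)
```

View pics/c2.png

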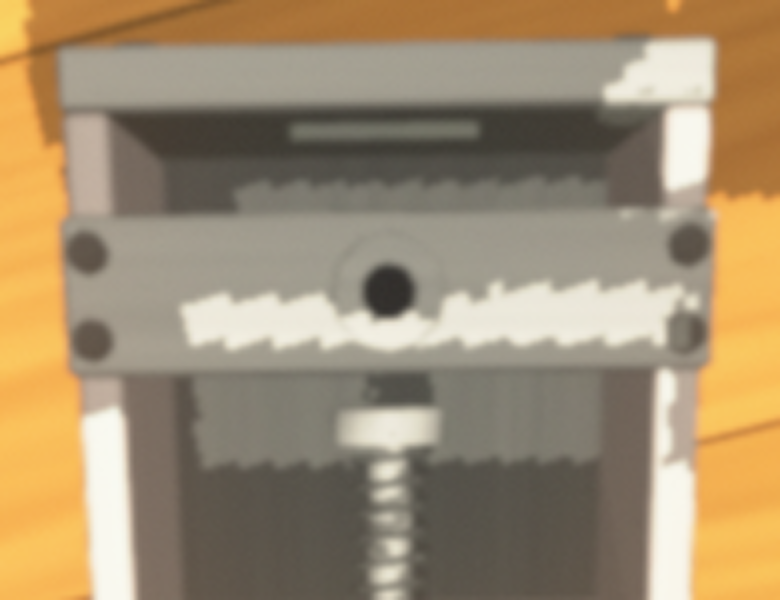

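```bash
python3 - <<'E'
from h import *
np.set_printoptions(precision=4,suppress=True)
f=load("w1"); U=lambda p:[((x+.5)/4-.5+230,(y+.5)/4-.5+35) for x,y in p]
g=onplane(f,U([(60,49),(715,40),(62,109),(713,104)]),.088);print(g)
b=onplane(f,U([(388,290)]),.102);print("bush",b)
w=onplane(f,U([(289,139),(480,136)]),.0435);print("sill",w,w.mean(0),np.linalg.norm(w[0]-w[1]))
st=onplane(f,U([(337,430),(440,430)]),.055);print("stop",st.mean(0))
print("width",np.linalg.norm(g[0]-g[1]),np.linalg.norm(g[0]-g[2]))
v=(g[1]-g[0])+(g[3]-g[2]);yaw=np.arctan2(v[1],v[0])-np.pi/2;print("yaw deg",np.degrees(yaw))
ang=[np.degrees(np.arctan2(*(a)[1::-1])) for a in(b[0]-(g[0]+g[1])/2,st.mean(0)-(g[0]+g[1])/2)];print(ang)
print("front mid",(g[0]+g[1])/2,"rear",(g[2]+g[3])/2)
# depth cloud: top plane heights and rect
P=cloud(f)[35:225,230:425].reshape(-1,3)
m=(P[:,2]>.083)&(P[:,2]<.094);print(cv2.minAreaRect(P[m][:,:2].astype(np.float32)),np.median(P[m][:,2]),m.sum())
m=(P[:,2]>.098)&(P[:,2]<.11);print(np.median(P[m][:,2]),m.sum())
E
```

```text
[[ 0.5556 -0.2358  0.088 ]
 [ 0.5762 -0.1292  0.088 ]
 [ 0.5645 -0.2378  0.088 ]
 [ 0.5859 -0.131   0.088 ]]
bush [[ 0.6042 -0.1903  0.102 ]]
sill [[ 0.5715 -0.2028  0.0435]
 [ 0.5785 -0.1665  0.0435]] [ 0.575  -0.1846  0.0435] 0.036930136425006005
stop [ 0.6285 -0.1949  0.055 ]
width 0.10849526561363675 0.00918612580100412
yaw deg -11.137949138617683
[np.float64(-11.565111428940844), np.float64(-11.215110463873973)]
front mid [ 0.5659 -0.1825  0.088 ] rear [ 0.5752 -0.1844  0.088 ]
((0.616487443447113, -0.19259881973266602), (0.10966859757900238, 0.10530178993940353), 79.16487121582031) 0.08656029542867708 5192
0.10118943132620445 858
```

The jig measurements agree: heading about −11.2°, front-face centre about (0.5657, −0.1825). The window sill, bush and stop all lie on that axis within 0.3 mm. Next I'll look at the batten.

```bash
python3 -m crank '{"dp":[[-0.0258,0,0.038],[-0.0258,0,0.038],[-0.0258,0,0.038],[-0.0258,0,0.038],[-0.0258,0,0.038],[-0.0258,0,0.038],[-0.0258,0,0.038],[-0.0258,0,0.038]],"yaw":[0,0,0,0,0,0,0,0],"claw":[0.087,0.087,0.087,0.087,0.087,0.087,0.087,0.087]}' && python3 -m crank '{"dp":[[0,0,0],[0,0,0],[0,0,0],[0,0,0],[0,0,0],[0,0,0],[0,0,0],[0,0,0],[0,0,0],[0,0,0]],"yaw":[0.134,0.134,0.134,0.134,0.134,0.134,0.134,0.134,0,0],"claw":[0.087,0.087,0.087,0.087,0.087,0.087,0.087,0.087,0.087,0.087]}' && python3 - <<'E'
from h import *
from rig import sensors
np.set_printoptions(precision=4,suppress=True)
s=sensors.observe();print(s["tool_pos"],rot(s["ee_rot"]))
f=snap("wrist","w2");im=f["im"]
P=cloud(f); hsv=cv2.cvtColor(im,cv2.COLOR_RGB2HSV)
print(hsv[120,300],hsv[200,320],hsv[20,500])
E
```

```text
time: 2.7
tool_pos: [0.5476, 0.1306, 0.2228]
ee_rot: [0.704, -0.703, 0.071, -0.072]
contact_force: [0.7, 0.7, 0.2]
gripper_width: 0.0871
time: 3.7
tool_pos: [0.5484, 0.1291, 0.2226]
ee_rot: [0.569, -0.569, 0.42, -0.42]
contact_force: [1.1, 0.8, -0.2]
gripper_width: 0.0872
[0.5484 0.1291 0.2226] [[ 0.2954  0.0002  0.9554]
 [-0.9554 -0.0001  0.2954]
 [ 0.0001 -1.      0.0001]]
[ 19 164 244] [ 23  96 245] [ 20 164 244]
```

View pics/w2.png

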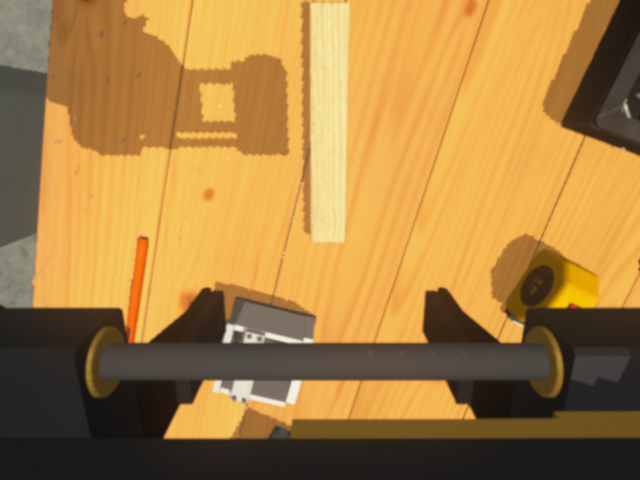

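The batten runs nearly vertically from (330, 3) to (328, 242), flat and free. The small jig is at (265, 350), the tape at (550, 290), and the pen at (138, 285).

```bash
cat >> h.py <<'E'
def batten(f,z,sat=125):
    hsv=cv2.cvtColor(f["im"],cv2.COLOR_RGB2HSV)
    m=((hsv[...,1]<sat)&(hsv[...,1]>30)&(hsv[...,2]>150)&(hsv[...,0]>12)&(hsv[...,0]<35)).astype(np.uint8)
    m[:, :250]=0; m[:,420:]=0; m[290:]=0
    m=cv2.morphologyEx(m,cv2.MORPH_OPEN,np.ones((3,3),np.uint8))
    c=max(cv2.findContours(m,cv2.RETR_EXTERNAL,cv2.CHAIN_APPROX_NONE)[0],key=cv2.contourArea)
    return c, onplane(f,c.reshape(-1,2),z)
E
python3 - <<'E'
from h import *
np.set_printoptions(precision=4,suppress=True)
f=load("w2");c,p=batten(f,.019);print(cv2.boundingRect(c))
print(cv2.minAreaRect(p[:,:2].astype(np.float32)))
E
```

```text
(309, 3, 41, 239)
((0.5309876203536987, 0.19732213020324707), (0.032553836703300476, 0.19777575135231018), 16.863481521606445)
```

```bash
python3 -m crank '{"dp":[[-0.035,0,0.001],[-0.035,0,0.001],[-0.035,0,0.0017],[0,0.04,0],[0,0.04,0],[0,0.04,0],[0,0.04,0],[0,0.03,0],[0,0,0],[0,0,0]],"yaw":[0.0055,0,0,0,0,0,0,0,0,0],"claw":[0.087,0.087,0.087,0.087,0.087,0.087,0.087,0.087,0.087,0.087]}'; python3 - <<'E'
from h import *
from rig import sensors
np.set_printoptions(precision=4,suppress=True)
s=sensors.observe();print(s["tool_pos"],rot(s["ee_rot"])[:,0])
f=snap("wrist","w3")
E
```

```text
time: 4.75
tool_pos: [0.5216, 0.2307, 0.0326]
ee_rot: [-0.568, 0.568, -0.422, 0.421]
contact_force: [0.2, -0.1, 1.2]
gripper_width: 0.0867
[0.5216 0.2307 0.0326] [ 0.289  -0.9573 -0.0001]
```

View pics/w3.png

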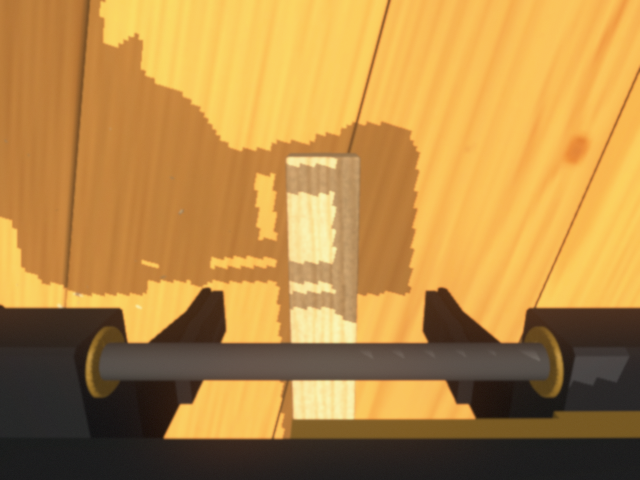

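The batten, at columns 288–358, is centred between the fingers. I'll go down and close.

```bash
python3 -m crank '{"dp":[[0,0.015,0],[0,0.01,0],[0,0.0035,0],[0,0,0],[0,0,0]],"yaw":[0,0,0,0,0],"claw":[0.087,0.087,0.087,0.087,0.087]}' && python3 -m crank '{"dp":[[0,0,0],[0,0,0],[0,0,0],[0,0,0],[0,0,0],[0,0,0],[0,0,0],[0,0,0]],"yaw":[0,0,0,0,0,0,0,0],"claw":[0.02,0.02,0.02,0.02,0.02,0.02,0.02,0.02]}'
```

```text
time: 5.3
tool_pos: [0.5215, 0.2307, 0.0041]
ee_rot: [0.568, -0.568, 0.422, -0.422]
contact_force: [-0.2, 0.3, -0.0]
gripper_width: 0.0871
time: 6.1
tool_pos: [0.5214, 0.2306, 0.004]
ee_rot: [-0.568, 0.568, -0.422, 0.422]
contact_force: [-0.2, 0.8, 0.5]
gripper_width: 0.0319
```

Gripped: the opening is 31.9 mm and TCP z is about 4 mm. I'll lift, turn to the feed heading and carry it high.

```bash
python3 -m crank '{"dp":[[0,-0.02,0],[0,-0.04,0],[0,-0.04,0],[0,-0.04,0],[0,-0.02,0]],"yaw":[0,0,0,0,0],"claw":[0.02,0.02,0.02,0.02,0.02]}' && python3 -m crank '{"dp":[[0,0,0],[0,0,0],[0,0,0],[0,0,0],[0,0,0],[0,0,0],[0,0,0],[0,0,0],[0,0,0],[0,0,0],[0,0,0]],"yaw":[-0.11,-0.11,-0.11,-0.11,-0.11,-0.11,-0.11,-0.11,-0.11,-0.092,0],"claw":[0.02,0.02,0.02,0.02,0.02,0.02,0.02,0.02,0.02,0.02,0.02]}' && python3 -m crank '{"dp":[[-0.004,0,-0.04],[-0.004,0,-0.04],[-0.004,0,-0.04],[-0.004,0,-0.04],[-0.004,0,-0.04],[-0.004,0,-0.04],[-0.004,0,-0.04],[-0.004,0,-0.04],[-0.004,0,-0.04],[0,0,-0.0367],[0,0,0],[0,0,0]],"yaw":[0,0,0,0,0,0,0,0,0,0,0,0],"claw":[0.02,0.02,0.02,0.02,0.02,0.02,0.02,0.02,0.02,0.02,0.02,0.02]}'; python3 - <<'E'
from h import *
from rig import sensors
np.set_printoptions(precision=4,suppress=True)
s=sensors.observe();print(s["tool_pos"],rot(s["ee_rot"]))
f=snap("wrist","w4"); snap("scene","s4")
E
```

```text
time: 6.6
tool_pos: [0.5229, 0.2311, 0.1676]
ee_rot: [0.569, -0.566, 0.421, -0.423]
contact_force: [0.7, 0.6, -1.5]
gripper_width: 0.0317
time: 7.7
tool_pos: [0.5211, 0.2306, 0.1639]
ee_rot: [-0.704, 0.704, -0.07, 0.069]
contact_force: [0.2, -0.4, 0.1]
gripper_width: 0.0321
time: 8.9
tool_pos: [0.4085, -0.152, 0.164]
ee_rot: [0.704, -0.703, 0.071, -0.071]
contact_force: [0.6, -0.7, -0.4]
gripper_width: 0.0315
[ 0.4085 -0.152   0.164 ] [[ 0.98   -0.0002  0.1991]
 [-0.1991  0.0005  0.98  ]
 [-0.0003 -1.      0.0005]]
```

View pics/w4.png

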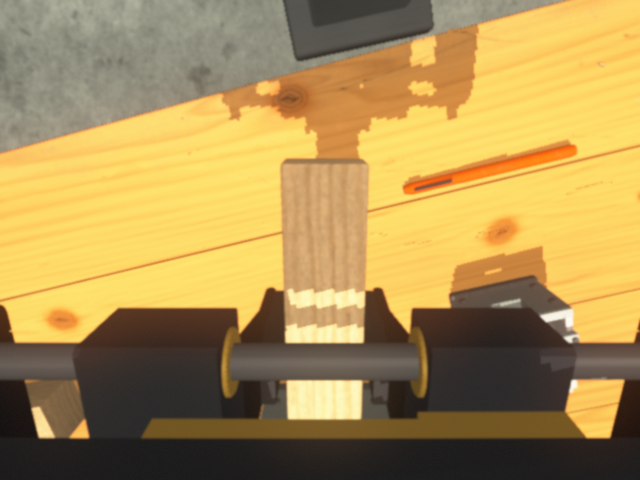

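View pics/s4.png

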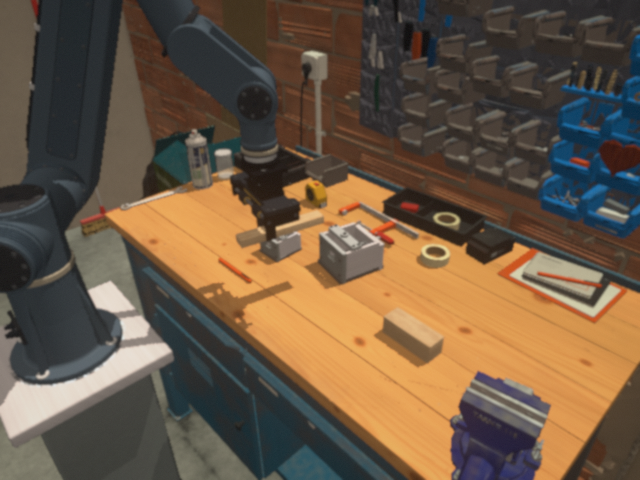

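The batten's tail is seen at columns 282–367 and stays centred and straight in the jaws. I'll measure the camera's lateral bias and the batten's yaw in the hand from this.

```bash
python3 - <<'E'
from h import *
np.set_printoptions(precision=4,suppress=True)
f=load("w4");im=f["im"].astype(float)
T=np.array([.4085,-.152,.164]);R=np.array([[.98,-.0002,.1991],[-.1991,.0005,.98],[-.0003,-1,.0005]])
g=cv2.GaussianBlur(f["im"],(3,3),0).astype(float)
hsv=cv2.cvtColor(f["im"],cv2.COLOR_RGB2HSV).astype(float)
for r in range(170,290,20):
    gx=np.abs(np.diff(hsv[r-3:r+4,:,1].mean(0)));a=270+gx[270:300].argmax()+.5;b=350+gx[350:385].argmax()+.5
    p=(onplane(f,[(a,r),(b,r)],.179)-T)@R;print(r,a,b,p[:,0],p[:,2],p[:,2].mean())
p=(onplane(f,[(324,160)],.179)-T)@R;print("tail",p)
P=cloud(f)[170:280,295:355].reshape(-1,3);q=(P-T)@R;print("top depth tool y",np.median(q[:,1]))
A=np.c_[q[:,0],q[:,2],np.ones(len(q))];print(np.linalg.lstsq(A,q[:,1],rcond=None)[0])
E
```

```text
170 280.5 367.5 [-0.0625 -0.0625] [-0.0154  0.0156] 6.70868864244582e-05
190 281.5 367.5 [-0.0553 -0.0553] [-0.0153  0.0158] 0.0002437327345631334
210 281.5 366.5 [-0.0479 -0.0479] [-0.0155  0.0157] 5.8477769070159474e-05
230 282.5 366.5 [-0.0403 -0.0403] [-0.0154  0.0159] 0.00024016615054397398
250 283.5 365.5 [-0.0325 -0.0325] [-0.0153  0.0157] 0.00023828954805013916
270 283.5 364.5 [-0.0245 -0.0244] [-0.0155  0.0156] 4.4568848842354084e-05
tail [[-0.066  -0.015   0.0001]]
top depth tool y -0.014647746993516137
[ 0.1101  0.0003 -0.0104]
```

```bash
python3 - <<'E'
from h import *
np.set_printoptions(precision=4,suppress=True)
T=np.array([.4085,-.152,.164]);R=np.array([[.98,-.0002,.1991],[-.1991,.0005,.98],[-.0003,-1,.0005]])
f=load("w4");Q=(cloud(f)-T)@R
for r in range(165,420,15):print(r,Q[r-2:r+3,295:355].reshape(-1,3).mean(0), Q[r-2:r+3,295:355,1].std())
g=snap("side","sd4")
for n in("s4","sd4"):
    h=load(n);q=(cloud(h)-T)@R
    m=(np.abs(q[...,2])<.02)&(q[...,0]>-.08)&(q[...,0]<.16)&(q[...,1]<.02)&(q[...,1]>-.03);v=q[m]
    print(n,m.sum())
    for a in np.arange(-.08,.16,.02):
        k=v[(v[:,0]>=a)&(v[:,0]<a+.02)]
        if len(k)>3:print(round(a,2),len(k),k[:,1].min(),k[:,1].max(),k[:,2].min(),k[:,2].max(),k[:,0].max())
c=cv2.resize(load("sd4")["im"][160:310,200:400],None,fx=4,fy=4,interpolation=cv2.INTER_CUBIC);cv2.imwrite("pics/c4.png",c[:,:,::-1])
E
```

```text
165 [-0.0642 -0.0144  0.0002] 0.0006575850463232896
180 [-0.0589 -0.0147  0.0002] 0.0006081118829428675
195 [-0.0534 -0.0146  0.0002] 0.0006286390703740105
210 [-0.048  -0.0152  0.0002] 0.008493970379062299
225 [-0.0422 -0.0146  0.0002] 0.0005992644024343674
240 [-0.0363 -0.0146  0.0002] 0.0006104574543683227
255 [-0.0306 -0.0151  0.0003] 0.008497088375721561
270 [-0.0245 -0.0151  0.0002] 0.008495651899938837
285 [-0.0185 -0.0156  0.0003] 0.011981872497319617
300 [-0.0122 -0.0156  0.0002] 0.011978355390638035
315 [-0.0062 -0.0166  0.0002] 0.01687622661863133
330 [ 0.0015 -0.0146  0.0002] 0.0005436413676702136
345 [-0.0327 -0.0833  0.0002] 0.004603235008394505
360 [-0.0311 -0.0866  0.0001] 0.004379810918044269
375 [-0.0277 -0.087   0.0001] 0.0005474222586961731
390 [ 0.0299 -0.0146  0.0002] 0.000545926846986486
405 [ 0.0367 -0.0156  0.0003] 0.011981664736882322
s4 1065
-0.08 73 -0.017542162611800697 0.0035409714102966547 -0.016596885810405478 0.01944457856454119 -0.06046916259359549
-0.06 146 -0.017232442230991674 0.0026507428841393028 -0.0175730284803029 0.017848306682255403 -0.04005
[... 1606 characters left out ...]
97651 0.01953581581909528
0.02 91 -0.017625932755265868 0.003313650199441775 -0.019965263171017704 0.019925299427759623 0.03973472936844148
0.04 87 -0.017635407148129542 0.003011877881553043 -0.018838461148613053 0.01571606404808335 0.05992324895503614
0.06 91 -0.017046628601937473 0.003554221736387565 -0.01873283325065185 0.01485997051628666 0.07980676612613773
0.08 85 -0.018168442945199814 0.0038648704232430503 -0.019752778740354127 0.018583671453398284 0.09992104533640327
0.1 83 -0.01717779231834661 0.0036392766034896978 -0.01721308621052708 0.01876193864620284 0.11979352911765062
0.12 58 -0.01679549961723192 0.003279356666159309 -0.01845573298451944 0.014515477095103833 0.134119200005989
```

View pics/c4.png

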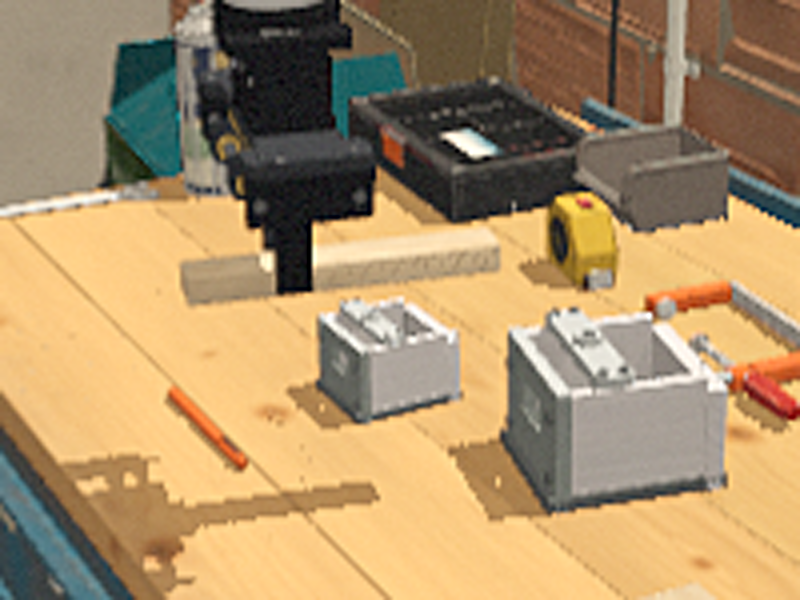

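The batten is level in the hand: its top is 15 mm above the TCP at both ends, and the tip is 134 mm ahead. The lateral bias is 0.2 mm or less. The tip stands 26 mm before the guard. I'll trim the heading and lower to axis height, with TCP z at 0.0495.

```bash
python3 -m crank '{"dp":[[0,0.03,0.0005],[0,0.03,0],[0,0.03,0],[0,0.02,0],[0,0.0045,0],[0,0,0],[0,0,0],[0,0,0]],"yaw":[-0.005,0,0,0,0,0,0,0],"claw":[0.02,0.02,0.02,0.02,0.02,0.02,0.02,0.02]}'; cat > st.py <<'E'
from h import *
from rig import sensors
np.set_printoptions(precision=4,suppress=True)
s=sensors.observe();T=s["tool_pos"];R=rot(s["ee_rot"]);u=np.array([.981,-.1942]);n=np.array([.1942,.981])
print(s["time"],T,"head",np.degrees(np.arctan2(R[1,0],R[0,0])),"pitch",R[2,0],"F",s["contact_force"],"w",s["gripper_width"])
tip=T+R[:,0]*.1342-R[:,1]*.0055
print("tip depth",tip[:2]@u-.5903,"lat err",tip[:2]@n+.0694,"tcp lat",T[:2]@n+.0694,"z",tip[2]-.055)
E
python3 st.py; python3 - <<'E'
from h import *
f=snap("scene","s5");g=snap("side","sd5")
c=np.hstack([cv2.resize(x["im"][b:b+100,a:a+100],None,fx=4,fy=4,interpolation=cv2.INTER_CUBIC) for x,a,b in((f,280,190),(g,290,210))]);cv2.imwrite("pics/c5.png",c[:,:,::-1])
E
```

```text
time: 9.85
tool_pos: [0.4096, -0.1511, 0.0506]
ee_rot: [-0.703, 0.704, -0.067, 0.068]
contact_force: [-0.0, -0.0, -0.7]
gripper_width: 0.0318
9.85 [ 0.4096 -0.1511  0.0506] head -10.931265570271362 pitch 0.0022133325534870463 F [-0.0135 -0.0463 -0.67  ] w 0.03181921190729517
tip depth -0.02491133345385188 lat err 0.0013484913278856425 tcp lat 0.0007194060851356404 z 0.0013725781542240911
```

View pics/c5.png

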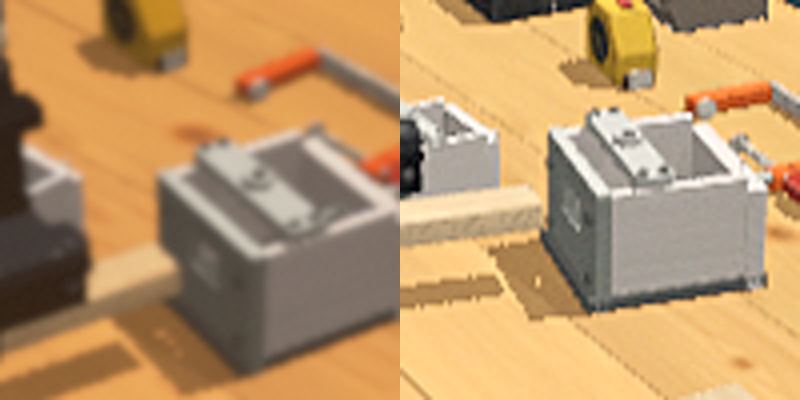

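The picture shows the tip just before the window, at crop left (175, 265) and crop right (540, 215). Single pose readings are noisy, so I'll average a few while still.

```bash
for i in 1 2 3 4 5 6; do python3 -m crank '{"dp":[[0,0,0]],"yaw":[0],"claw":[0.02]}' >/dev/null; python3 st.py; done
```

```text
10.05 [ 0.4092 -0.1512  0.0502] head -10.963516191540377 pitch 0.0014082909739247945 F [-0.5933  0.7059 -0.6002] w 0.03184527321219868
tip depth -0.025305187641567195 lat err 0.0011171327779004037 tcp lat 0.0005654940876425457 z 0.0009088993421470307
10.15 [ 0.409  -0.1511  0.0499] head -10.97264462793179 pitch 0.0008200145400795861 F [-0.5215  0.137  -0.9574] w 0.031816388771148424
tip depth -0.025496182434174064 lat err 0.0011175601456228923 tcp lat 0.000588697488843673 z 0.0005598160942030042
10.25 [ 0.4089 -0.151   0.0497] head -10.96973111225611 pitch 0.00030496433054849614 F [-0.7814 -0.0642  0.1476] w 0.032211797546181066
tip depth -0.025640278347369705 lat err 0.001193090576846828 tcp lat 0.0006587123021063734 z 0.00026003244326086583
10.35 [ 0.4088 -0.151   0.0496] head -10.968581497986394 pitch 6.763125191266983e-05 F [ 0.4785 -0.7636 -0.7094] w 0.031855738752302784
tip depth -0.025692623751024435 lat err 0.0012041410950629494 tcp lat 0.0006675153746629747 z 0.00010533126013199945
10.45 [ 0.4088 -0.1509  0.0495] head -10.965558875067945 pitch -0.0001090259679830674 F [-0.1675 -0.4283 -1.1135] w 0.03206271860125237
tip depth -0.025740126202386415 lat err 0.0012629622639288157 tcp lat 0.0007197201489693439 z 1.4986454923433812e-05
10.55 [ 0.4088 -0.1509  0.0495] head -10.965045611768572 pitch -9.982833765492805e-05 F [-0.3795 -0.1026 -0.4803] w 0.03194729468443655
tip depth -0.025727507717633435 lat err 0.0012794544980381378 tcp lat 0.0007350634063339329 z -1.4099320368020363e-05
```

The drift was the arm settling, not noise. Height is exact now. I'll trim −0.7 mm sideways and −0.2° in heading.

```bash
python3 -m crank '{"dp":[[0,0,-0.0007],[0,0,0],[0,0,0],[0,0,0],[0,0,0],[0,0,0],[0,0,0]],"yaw":[0.004,0,0,0,0,0,0],"claw":[0.02,0.02,0.02,0.02,0.02,0.02,0.02]}' >/dev/null; python3 st.py;  python3 -m crank '{"dp":[[0.01,0,0],[0.008,0,0],[0.006,0,0],[0.004,0,0],[0.004,0,0],[0.004,0,0],[0,0,0],[0,0,0],[0,0,0]],"yaw":[0,0,0,0,0,0,0,0,0],"claw":[0.02,0.02,0.02,0.02,0.02,0.02,0.02,0.02,0.02]}'; python3 st.py
```

```text
11.25 [ 0.4087 -0.1516  0.0495] head -11.190444083641882 pitch -2.6046461807677224e-05 F [ 0.4033 -0.8459 -0.8232] w 0.03172187920853125
tip depth -0.025698008986009824 lat err 7.055882889740739e-05 tcp lat 5.400268833957722e-05 z 4.4669762872734387e-05
time: 12.15
tool_pos: [0.4436, -0.1584, 0.0495]
ee_rot: [0.704, -0.704, 0.069, -0.069]
contact_force: [-0.2, -0.0, -0.3]
gripper_width: 0.0317
12.15 [ 0.4436 -0.1584  0.0495] head -11.193150381618763 pitch -0.0006458711645367793 F [-0.1786 -0.0217 -0.2999] w 0.031665590355138884
tip depth 0.009885098289280636 lat err 0.00018033832805930405 tcp lat 0.0001712321058266325 z -7.349319375354185e-05
```

The tip is 10 mm in with no contact force. I'll go on to just short of the stop.

```bash
python3 -m crank '{"dp":[[0.008,0,0],[0.008,0,0],[0.008,0,0],[0.008,0,0],[0.008,0,0],[0.005,0,0],[0,0,0],[0,0,0],[0,0,0],[0,0,0],[0,0,0],[0,0,0]],"yaw":[0,0,0,0,0,0,0,0,0,0,0,0],"claw":[0.02,0.02,0.02,0.02,0.02,0.02,0.02,0.02,0.02,0.02,0.02,0.02]}'; python3 st.py;python3 - <<'E'
from h import *
f=snap("scene","s6");g=snap("side","sd6")
c=np.hstack([cv2.resize(x["im"][b:b+100,a:a+100],None,fx=4,fy=4,interpolation=cv2.INTER_CUBIC) for x,a,b in((f,295,190),(g,300,210))]);cv2.imwrite("pics/c6.png",c[:,:,::-1])
E
```

```text
time: 13.35
tool_pos: [0.488, -0.1673, 0.0496]
ee_rot: [0.704, -0.704, 0.069, -0.069]
contact_force: [-0.9, 1.1, 0.2]
gripper_width: 0.0319
13.35 [ 0.488  -0.1673  0.0496] head -11.196527355495569 pitch -0.00011457248165108735 F [-0.8744  1.054   0.2472] w 0.03189285794582591
tip depth 0.05516732358997045 lat err 4.720056418766605e-05 tcp lat 4.495605703247474e-05 z 5.93222254119119e-05
```

View pics/c6.png

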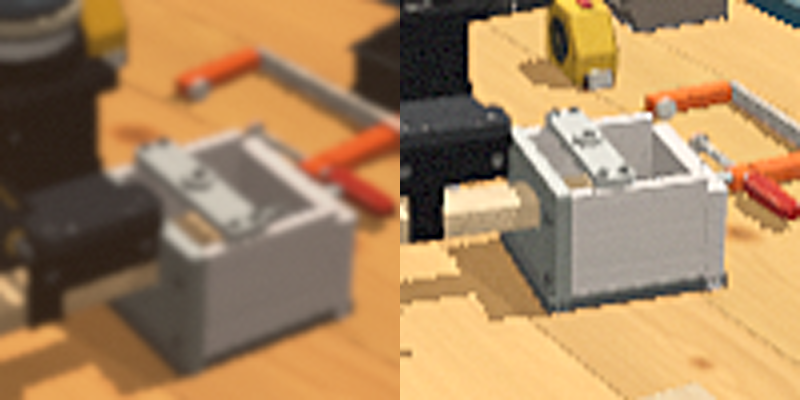

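The batten shows inside the jig behind the guard, at crop left (195, 228). Next I'll press the stop in small rows and watch the force.

```bash
for k in 1 2; do python3 -m crank '{"dp":[[0.0025,0,0],[0.0025,0,0],[0,0,0],[0,0,0],[0,0,0],[0,0,0]],"yaw":[0,0,0,0,0,0],"claw":[0.02,0.02,0.02,0.02,0.02,0.02]}'>/dev/null; python3 st.py; done;  python3 -m crank '{"dp":[[0.0025,0,0],[0.0023,0,0],[0,0,0],[0,0,0],[0,0,0],[0,0,0],[0,0,0],[0,0,0],[0,0,0],[0,0,0]],"yaw":[0,0,0,0,0,0,0,0,0,0],"claw":[0.02,0.02,0.02,0.02,0.02,0.02,0.02,0.02,0.02,0.02]}'>/dev/null; for i in 1 2 3 4; do  python3 -m crank '{"dp":[[0,0,0]],"yaw":[0],"claw":[0.02]}'>/dev/null;python3 st.py;done
```

```text
14.05 [ 0.4928 -0.1682  0.0495] head -11.187096709977427 pitch -0.0006626657261784158 F [-0.7945  0.8852 -0.2084] w 0.03188247519320717
tip depth 0.059976077725907184 lat err 0.00016381372086501922 tcp lat 0.0001402843145692223 z -9.865979858055679e-05
14.65 [ 0.4977 -0.1691  0.0495] head -11.185562749183884 pitch -0.0007241263186443941 F [-3.6024  0.0638  0.4793] w 0.03210960059907628
tip depth 0.06494166974995341 lat err 0.00020679641821659545 tcp lat 0.00017987402136049324 z -0.00011658212036059351
15.75 [ 0.5026 -0.1701  0.0495] head -11.18492891002951 pitch -0.000240169671826565 F [-3.9435  0.4291 -0.3969] w 0.03210895799641775
tip depth 0.07000201287050267 lat err 0.00014663076526524876 tcp lat 0.00011749905256373816 z -1.4156685141077097e-05
15.85 [ 0.5026 -0.1701  0.0495] head -11.187751459884403 pitch -0.00022117189039336238 F [-5.3233  0.1601  0.1821] w 0.031851428600820374
tip depth 0.07000385624749972 lat err 0.0001365492831914561 tcp lat 0.00011412164092994281 z -1.0311479921566724e-05
15.95 [ 0.5027 -0.1701  0.0495] head -11.187838325725508 pitch -0.0001386053809555865 F [-4.1428  0.3603 -0.0063] w 0.03160496110259263
tip depth 0.07005255574419023 lat err 0.00012468683355146282 tcp lat 0.00010222143472056466 z 1.89380786086088e-05
16.05 [ 0.5027 -0.1702  0.0495] head -11.188298037034258 pitch -0.00011183936447252407 F [-3.6775  1.0862 -0.5918] w 0.031937932337527786
tip depth 0.07005926619628666 lat err 0.00010729833967594582 tcp lat 8.576771705992581e-05 z 2.3489033636525658e-05
```

The force is about 4 N at a depth of 70 mm, which matches the spring at 10 mm. I'll check for slip with the wrist camera's tail measurement and average more force readings.

```bash
cat > f.py <<'E'
from rig import sensors
s=sensors.observe();print(s["contact_force"]@[.981,-.194,0], s["contact_force"].round(1), s["ft_torque"].round(2))
E
for i in 1 2 3 4 5 6 7 8; do  python3 -m crank '{"dp":[[0,0,0]],"yaw":[0],"claw":[0.02]}'>/dev/null;python3 f.py;done
python3 - <<'E'
from h import *
from rig import sensors
np.set_printoptions(precision=4,suppress=True)
s=sensors.observe();T=s["tool_pos"];R=rot(s["ee_rot"])
f=snap("wrist","w7");g=snap("side","sd7");sc=snap("scene","s7")
hsv=cv2.cvtColor(f["im"],cv2.COLOR_RGB2HSV).astype(float)
col=f["im"][100:220,300:350].astype(float).mean((1,2));d=np.abs(np.diff(col));r=100+d.argmax()+.5
print("tail row",r,(onplane(f,[(324,r)],T[2]+.015)-T)@R)
# same on w4
f4=load("w4");col=f4["im"][100:220,300:350].astype(float).mean((1,2));d=np.abs(np.diff(col));print("w4 row",100+d.argmax()+.5)
Q=(cloud(f)-T)@R
for r in range(170,340,30):print(r,np.median(Q[r-2:r+3,295:355].reshape(-1,3),axis=0))
c=np.hstack([cv2.resize(x["im"][b:b+100,a:a+100],None,fx=4,fy=4,interpolation=cv2.INTER_CUBIC) for x,a,b in((sc,305,190),(g,300,210))]);cv2.imwrite("pics/c7.png",c[:,:,::-1])
E
```

```text
-3.63680371743084 [-3.7 -0.1 -0.6] [0.24 0.73 0.02]
-4.715751140217424 [-4.5  1.5 -0.3] [0.29 0.77 0.04]
-3.862700789864139 [-3.9  0.2  0.2] [0.27 0.69 0.04]
-5.615706012141262 [-5.5  0.9 -0. ] [0.22 0.73 0.07]
-3.327945536066846 [-3.3  0.3 -0.5] [0.21 0.76 0.03]
-4.810661403054929 [-4.5  2.2  0.1] [0.24 0.74 0.02]
-4.024112564853743 [-4.1  0.2 -0.9] [ 0.27  0.79 -0.  ]
-4.993577356006091 [-4.9  0.8 -1.2] [0.25 0.72 0.08]
tail row 163.5 [[-0.0647 -0.015   0.    ]]
w4 row 158.5
170 [-0.0624 -0.0146  0.    ]
200 [-0.0515 -0.0146  0.0002]
230 [-0.0402 -0.0146  0.    ]
260 [-0.0284 -0.0145  0.0002]
290 [-0.0159 -0.0145  0.0002]
320 [-0.0029 -0.0145  0.0002]
```

View pics/c7.png

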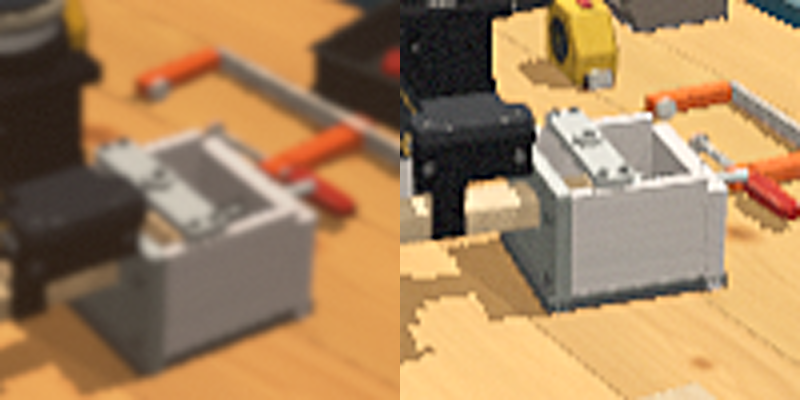

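View pics/w7.png

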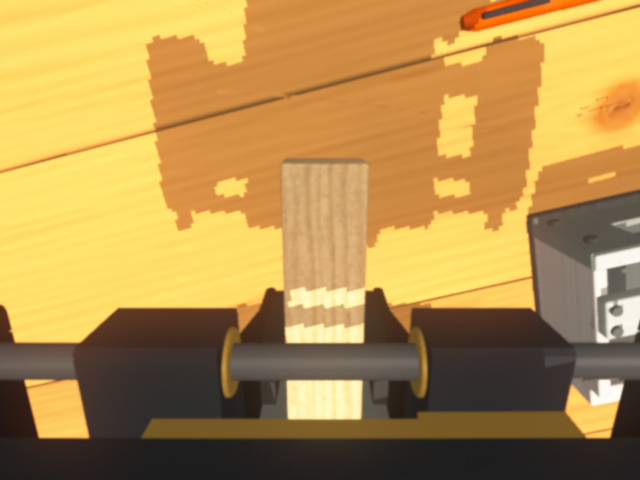

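```bash
python3 st.py; python3 - <<'E'
from rig import robot
print(robot.sign_off())
E
```

```text
17.0 [ 0.5027 -0.1702  0.0496] head -11.189007737766993 pitch 4.3142108749255614e-05 F [-3.7607  0.4158 -0.5231] w 0.031799503468505026
tip depth 0.0701245419564509 lat err 7.833694760955856e-05 tcp lat 5.828924334314034e-05 z 8.345207250443076e-05
the job is handed in; nothing more can be done
None
```

I gripped the batten about 35 mm behind its centre and fed it flat through the larger jig's window. It now presses the spring stop back about 10 mm, and I handed the job in at 17.0 s with the gripper still holding it.

**Last checks:**
- **Depth:** by pose, the tip is 70.1 mm behind the guard's front face. The push averages about 4.4 N, with single readings from 3.3 to 5.6 N, which suits roughly 10–11 mm of stop travel.
- **Fit:** the offset from the window's centre is under 0.2 mm sideways and in height. Pitch is about 0°, and there is no clear side load beyond sensor noise, so it is not wedged.
- **Grip:** the opening is steady at about 32 mm. The wrist picture of the batten's tail shows no slip.

**Disagreement:** the wrist camera puts the tail end about 1 mm differently from the earlier estimate of the tip. Stop travel could therefore be 10 to 11 mm; I did not see the stop itself when pressed.

I did not touch the bystanders.

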